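# Rack the solder spools by size

## Robot

A 7-joint arm with a two-finger parallel gripper is mounted at the origin on the work surface. World frame = base frame: x ahead of the robot, y to its left, z up, the work surface at z = 0. Lengths are in m, angles in rad, forces in N, time in s.
With the tool pointing down it reaches from about 0.4 to 0.85 m from the base axis. Payload 10.4 kg.
Tool frame: the origin (TCP) lies midway between the tips of the shut fingers; the grasp point (between the pads) lies manip.pinch_z behind it (manip.pinch_z is the distance from the TCP to the grasp point, in m); z points along the fingers, y is the direction in which the jaws open and shut (so a half turn about z gives the same grasp; the last joint's range is limited). The gripper opens to 85 mm and grips with 20 to 120 N. Pads are 22 mm wide; open, the fingers measure 114 mm over their backs; the gripper's body (76 mm by 85 mm) begins 54 mm behind the grasp point. The pads swing forward as they close: fully open they stand 13 mm farther back than shut.
Start: joints at [-1.191, 0.332, -0.065, 1.46, 0.022, 1.35, -0.088], TCP at [0.245, 0.575, 0.231] pointing down, gripper open.
Joint ranges: [-2.6, 2.6], [-0.5, 2.12], [-1.47, 1.34], [0.16, 2.42], [-1.27, 4.41], [0.06, 2.06], [-2.6, 2.6]. Speed limits (rad/s): [2.22, 2.22, 2.79, 2.79, 3.14, 3.14, 3.14].

## Interface

Orientations are given as a unit quaternion [x, y, z, w].
In Python, from workcell import manip gives the robot as it stands.
- The arm moves only by the shell command python3 -m handwheel 'ROWS' [FORCE]. ROWS is JSON, a list that holds one entry, the list of rows, each a list of 7 numbers: the shift along the tool's x, y, z in m, then the turn, a rotation vector about the tool's x, y, z in rad, then the finger opening in m, from 0 to 0.0854. In form: [[[tx, ty, tz, ax, ay, az, claw], ...]]. A call has 1 to 8 rows; each row is the pose to reach, as a shift and turn from the pose commanded when the call began, along the tool's axes at that moment; what a row does not reach only later rows make up. A row lasts 1/8 s, in which the tool goes at most 62.5 mm and 10.7 degrees, less where a joint would pass 70% of its speed; a pose out of reach is approached as far as the arm can. A call with a gripper value outside its range is refused whole. The fingers move at their own pace and stop on an object; FORCE is the grip in N (left out, the last holds). Time passes only in rows, so rows that repeat a pose let the fingers close. It gives the time, the measured TCP pose, the force and the opening at its end, in the units of the state.
- manip.get_obs(): the state, without advancing time (a new reading comes with each control period).
- manip.camera(name): name is "side" or "top" or "wrist"; returns the picture (400x640x3 uint8, blue, green, red); there is no depth.
- manip.calibration(name): a dict with "fx", "fy", "cx", "cy" (pixels), "k1" (the pictures are not rectified: a ray, as slopes to the right and down, at radius r is drawn at 1 + k1 r^2 times it, then the intrinsics apply), "view" (4x4, takes a point from world to camera coordinates); the wrist camera has in their place "tool_from_camera" (4x4, takes a point from camera to tool coordinates, whose origin is the TCP and whose axes are the flange's). Camera axes: x right, y up, looking along -z (the intrinsics and any distortion apply to the point x, -y, -z); pixel columns grow to the right and rows downward; lengths in m; the calibration is good to about 2 mm. A picture is of the moment at which its call begins: read the wrist's pose just before it. calibration takes no time and is no camera call.
- manip.hand_in(): hands the job in, once; it reports no verdict.
The state is a dict: "clock": time; "joint_pos": joint angles; "joint_velocities": joint speeds; "tau": joint torques, N m; "position": TCP position; "ee_rot": TCP orientation; "ft_force": force on the tool from outside, world axes, zero at the start; "torque": the same for the moment, N m; "grip_width": opening from 0.0 (shut) to 1.0 (fully open).
Only numpy, scipy, OpenCV 4.12 (cv2) and the standard library are available. Lean on these libraries where they do the work, as an engineer would, in place of code of your own. Each camera call takes 0.05 s, during which the arm holds its last target.

## Task

Put the four solder spools on the rack, one flat down over each post, in order of size: the smallest on the post nearest the soldering-iron stand, then each next larger one along, the largest at the other end. Leave the iron stand and the multimeter where they are.

Things in the scene. Friction and masses are not known exactly. Their poses are not given: they have to be found in the camera images.
- spool_a: the smallest of four spools of solder wire, lying flat on the bench with its axis upright: white flanges, grey metal winding, 42 mm across the flanges, 24 mm high, with a 24 mm hole right through along its axis. Origin: centre of its underside; z up along the axis.
- spool_b: the second smallest of four spools of solder wire, lying flat on the bench with its axis upright: white flanges, grey metal winding, 50 mm across the flanges, 30 mm high, with a 24 mm hole right through along its axis. Origin: centre of its underside; z up along the axis.
- spool_c: the second largest of four spools of solder wire, lying flat on the bench with its axis upright: white flanges, grey metal winding, 58 mm across the flanges, 36 mm high, with a 24 mm hole right through along its axis. Origin: centre of its underside; z up along the axis.
- spool_d: the largest of four spools of solder wire, lying flat on the bench with its axis upright: white flanges, grey metal winding, 66 mm across the flanges, 42 mm high, with a 24 mm hole right through along its axis. Origin: centre of its underside; z up along the axis.
- post_1: fixed dark steel post 1 of 4 along the rack, post_1 at lowest y, post_4 at highest; 8 mm thick, 18 mm high, round top, thin dark 26 mm disc at its foot. The rack: fixed flat grey board 345 x 86 x 15 mm, posts 85 mm apart in a row along its middle. Origin: foot of the post on the board's top face; z up, y along the row towards post_4.
- post_2: fixed dark steel post 2 of 4 along the rack, post_1 at lowest y, post_4 at highest; 8 mm thick, 18 mm high, round top, thin dark 26 mm disc at its foot. The rack: fixed flat grey board 345 x 86 x 15 mm, posts 85 mm apart in a row along its middle. Origin: foot of the post on the board's top face; z up, y along the row towards post_4.
- post_3: fixed dark steel post 3 of 4 along the rack, post_1 at lowest y, post_4 at highest; 8 mm thick, 18 mm high, round top, thin dark 26 mm disc at its foot. The rack: fixed flat grey board 345 x 86 x 15 mm, posts 85 mm apart in a row along its middle. Origin: foot of the post on the board's top face; z up, y along the row towards post_4.
- post_4: fixed dark steel post 4 of 4 along the rack, post_1 at lowest y, post_4 at highest; 8 mm thick, 18 mm high, round top, thin dark 26 mm disc at its foot. The rack: fixed flat grey board 345 x 86 x 15 mm, posts 85 mm apart in a row along its middle. Origin: foot of the post on the board's top face; z up, y along the row towards post_4.
- iron_stand: soldering-iron stand: blue base 135 x 75 mm with a yellow sponge on its robot side and a steel holder with the iron, black handle leaning away from the robot, 150 mm high. Off one end of the rack (left or right), about 0.3 m from its middle. Origin: centre of the base's underside; x along its long side towards the handle.
- multimeter: red multimeter lying on its back, 135 x 70 x 40 mm, with a dial and a display, off the other end of the rack. A bystander. Origin: centre of its underside; x along its long side, towards the display.
Not all that is in view belongs to the job. What is shaped like the spool_a but blue or red is not meant.

How it is judged:
By the outcome, as a careful person would: the job done as asked, in the order asked, and still so for the second after the job is handed in, with the robot touching nothing.
It also fails if it takes over 109 s, if anything falls off the work surface, if the arm or the gripper's body presses on something with over 40 N, if the wrist force passes 120 N, or if a joint passes its speed limit or range.

## Working session

There is one attempt and no reset: what is moved stays moved. The work goes in short steps, Python scripts to look and compute and a shell command to move; the robot and the scene stay as the last step left them, time stands still between calls to the robot, and variables do not carry over. Pictures are saved under pics/ and viewed, and the job is handed in when it is done.

```bash
ls -la; mkdir -p pics
python3 - <<'E'
from workcell import manip
import cv2, numpy as np
o=manip.get_obs(); print(o); print(manip.pinch_z)
for n in ["top","side","wrist"]:
    cv2.imwrite(f"pics/{n}0.png",manip.camera(n)); print(n,manip.calibration(n))
E
```

```text
total 12
drwxr-xr-x  3 agent agent 4096 Dec  6 22:34 .
drwxr-xr-x 23 root  root  4096 Dec  6 22:34 ..
drwxr-xr-x  2 agent agent 4096 Dec  6 22:34 pics
{'clock': 0.0, 'joint_pos': array([-1.19059278,  0.33289373, -0.06469433,  1.46095616,  0.02164446,
        1.34988937, -0.08846501]), 'joint_velocities': array([-0.00138994,  0.00059894,  0.00127727,  0.00225705, -0.00043579,
        0.0010286 , -0.00139681]), 'tau': array([-1.24566200e-04, -6.25433135e+01,  4.93632106e-02, -3.91614854e+01,
        1.63478771e-02,  9.58880380e-03, -6.55643177e-06]), 'position': array([0.24487306, 0.57462124, 0.23049519]), 'ee_rot': array([ 2.00013173e-01,  9.79792940e-01, -7.19435081e-04, -8.96720889e-05]), 'ft_force': array([-0.03354694, -0.58325721,  0.4332269 ]), 'torque': array([0.04477663, 0.02224358, 0.020976  ]), 'grip_width': 0.9987340070623295}
0.0187
top {'fx': 366.49442592969376, 'fy': 366.49442592969376, 'cx': 319.53413361750216, 'cy': 201.7223278381164, 'k1': -0.016303840591580413, 'view': array([[ 5.24784262e-02, -9.98622057e-01, -3.34446207e-05,
        -1.58364065e-02],
       [ 9.7613
[... 435 characters left out ...]
-0.36230752],
       [ 0.40770607,  0.46621919,  0.78512129, -0.2414366 ],
       [-0.49521506, -0.60949803,  0.61909143, -0.78775239],
       [ 0.        ,  0.        ,  0.        ,  1.        ]])}
wrist {'fx': 338.20962938585245, 'fy': 338.20962938585245, 'cx': 318.71419868924335, 'cy': 191.41250781587877, 'k1': -0.012178359147797512, 'tool_from_camera': array([[-6.33727710e-04,  9.65433462e-01,  2.60648861e-01,
         6.61636425e-02],
       [ 9.99999650e-01,  7.54096001e-04, -3.61797187e-04,
        -6.83543338e-04],
       [-5.45845375e-04,  2.60648541e-01, -9.65433602e-01,
        -1.43557146e-01],
       [ 0.00000000e+00,  0.00000000e+00,  0.00000000e+00,
         1.00000000e+00]])}
```

View pics/top0.png

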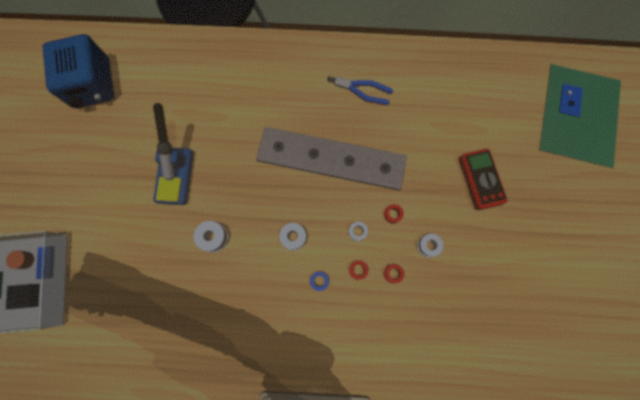

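View pics/side0.png

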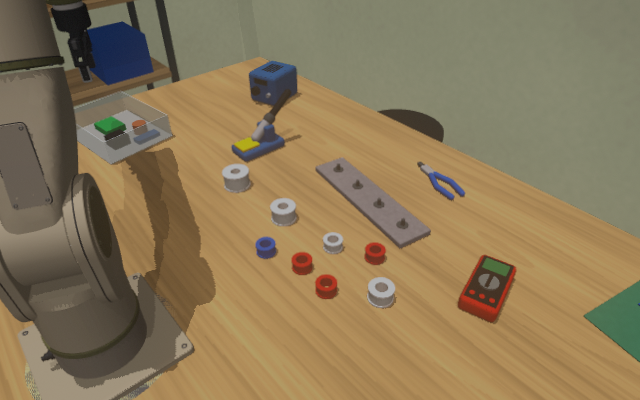

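View pics/wrist0.png

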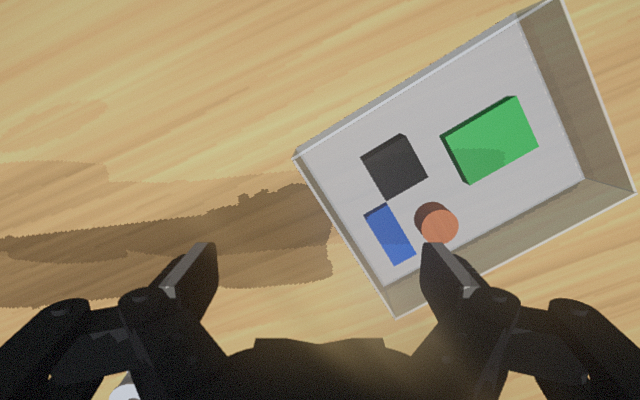

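Top picture: white spools at (209,236), (292,236), (358,231), (431,245). Red and blue decoys sit at (393,213), (358,270), (394,273) and (319,281). The iron stand at (172,180) is on the +y side and the posts run (278,146)…(386,168), so post_4 is nearest the stand. I'll crop in to check sizes.

```bash
cat > h.py <<'E'
import cv2, numpy as np
from workcell import manip
from scipy.spatial.transform import Rotation as R
def ray(name,u,v,obs=None):
    c=manip.calibration(name)
    K=np.array([[c['fx'],0,c['cx']],[0,c['fy'],c['cy']],[0,0,1]])
    x,y=cv2.undistortPoints(np.array([[[u,v]]],float),K,np.array([c['k1'],0,0,0]))[0,0]
    d=np.array([x,-y,-1.])
    if name=='wrist':
        T=np.eye(4);T[:3,:3]=R.from_quat(obs['ee_rot']).as_matrix();T[:3,3]=obs['position']
        M=T@c['tool_from_camera']
    else: M=np.linalg.inv(c['view'])
    return M[:3,3],M[:3,:3]@d
def atz(name,u,v,z,obs=None):
    o,d=ray(name,u,v,obs); return o+d*(z-o[2])/d[2]
def proj(name,P,obs=None):
    c=manip.calibration(name)
    if name=='wrist':
        T=np.eye(4);T[:3,:3]=R.from_quat(obs['ee_rot']).as_matrix();T[:3,3]=obs['position']
        V=np.linalg.inv(T@c['tool_from_camera'])
    else: V=c['view']
    p=V@np.append(P,1); x,y=p[0]/-p[2],-p[1]/-p[2]; s=1+c['k1']*(x*x+y*y)
    return np.array([c['fx']*x*s+c['cx'],c['fy']*y*s+c['cy']])
def crop(img,x0,y0,x1,y1,s,fn):
    cv2.imwrite(fn,cv2.resize(img[y0:y1,x0:x1],None,fx=s,fy=s,interpolation=cv2.INTER_CUBIC))
E
python3 - <<'E'
from h import *
t=cv2.imread('pics/top0.png'); s=cv2.imread('pics/side0.png')
crop(t,185,195,455,295,2.95,'pics/c1.png')
crop(t,250,120,415,195,4.8,'pics/c2.png')
crop(s,210,140,440,310,3.4,'pics/c3.png')
E
```

```text
(no output)
```

View pics/c1.png

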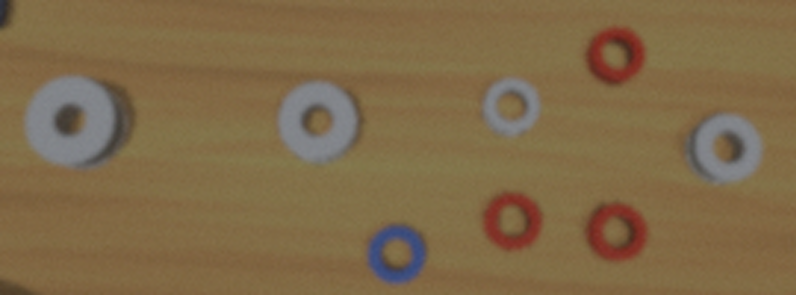

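View pics/c2.png

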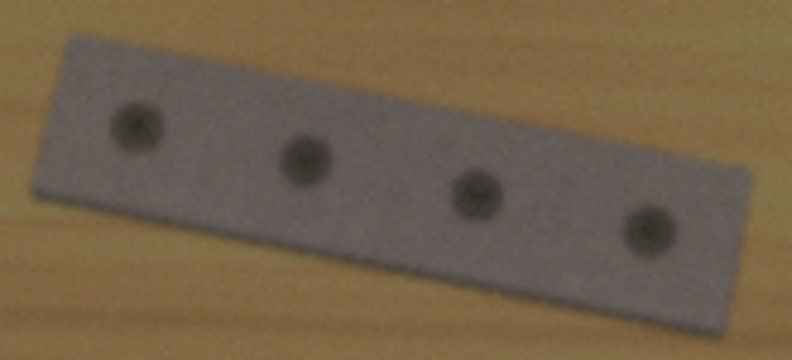

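View pics/c3.png

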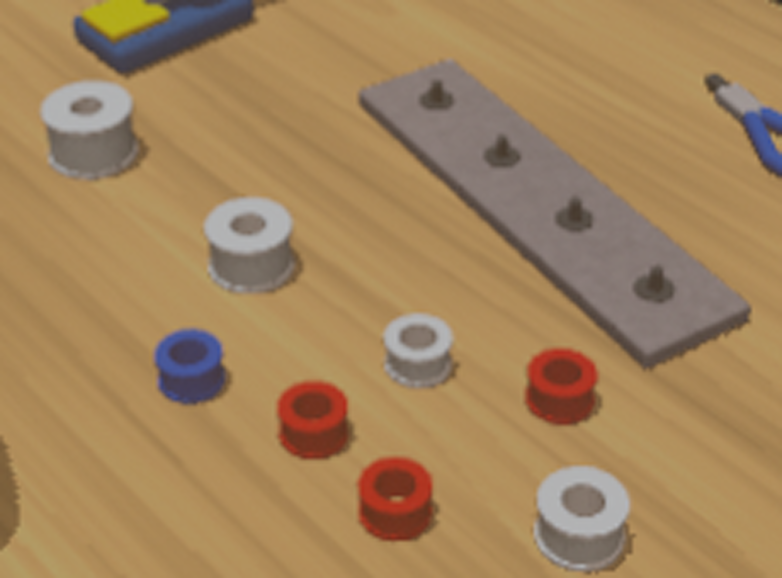

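The crop shows spools in order d, c, a, b from left to right. a has the smallest ring and d the largest. Foot discs in the top crop are at (137,128), (306,161), (478,194) and (649,232).

Run:
```python
from h import *
np.set_printoptions(precision=4,suppress=True)
f=lambda x,y,s,x0,y0:((x+.5)/s+x0-.5,(y+.5)/s+y0-.5)
for n,x,y,w,z,sx,sy in [('d',71,120,91,.042,88,108),('c',318,121,79,.036,249,225),('a',512,106,57,.024,418,336),('b',727,147,69,.03,583,498)]:
    u,v=f(x,y,2.95,185,195); p=atz('top',u,v,z); q=atz('side',*f(sx,sy,3.4,210,140),z)
    print(n,p,q,'diam',np.linalg.norm(atz('top',u+w/5.9,v,z)-atz('top',u-w/5.9,v,z)))
P=[]
for x,y,sx,sy in [(649,232,654,287),(478,194,574,216),(306,161,501,154),(137,128,436,98)]:
    p=atz('top',*f(x,y,4.8,250,120),.016);q=atz('side',*f(sx,sy,3.4,210,140),.016);P.append(p);print(p,q)
P=np.array(P); print(np.linalg.norm(np.diff(P,axis=0),axis=1)); v=P[3]-P[0]; print('dir',np.degrees(np.arctan2(-v[0],v[1])))
```

```text
d [0.4286 0.2463 0.042 ] [0.4257 0.245  0.042 ] diam 0.06683776355060966
c [0.4381 0.0661 0.036 ] [0.4363 0.0667 0.036 ] diam 0.0582112046152514
a [ 0.4584 -0.0775  0.024 ] [ 0.4572 -0.0758  0.024 ] diam 0.042770040644866766
b [ 0.4353 -0.2368  0.03  ] [ 0.4344 -0.2351  0.03  ] diam 0.05118402104634883
[ 0.609  -0.1355  0.016 ] [ 0.6071 -0.1336  0.016 ]
[ 0.6238 -0.0523  0.016 ] [ 0.6217 -0.0491  0.016 ]
[0.6363 0.0321 0.016 ] [0.6343 0.0346 0.016 ]
[0.649  0.1157 0.016 ] [0.6475 0.118  0.016 ]
[0.0846 0.0852 0.0845]
dir -9.0548917379336
```

Diameters measure 42.8, 51.2, 58.2 and 66.8 mm against 42, 50, 58 and 66, and post spacing is about 85 mm, so the readings are consistent. The spools come out as a (358,231), b (431,245), c (292,236), d (209,236). They go a→post_4, b→post_3, c→post_2, d→post_1. Jaws go across the row. I'll start by hovering over spool_a.

```bash
cat >> h.py <<'E'
def go(x,y,z,jaw=None):
    "tool-frame shift and turn to a world TCP, jaws along yaw jaw (deg), tool straight down"
    jaw=-9.05 if jaw is None else jaw
    o=manip.get_obs(); T=R.from_quat(o['ee_rot']); a=np.radians(jaw)
    Y=np.array([np.cos(a),np.sin(a),0]);Z=np.array([0,0,-1.]);X=np.cross(Y,Z)
    G=R.from_matrix(np.stack([X,Y,Z],1))
    print('shift',np.round(T.inv().apply(np.array([x,y,z])-o['position']),4),'turn',np.round((T.inv()*G).as_rotvec(),4),'pos',np.round(o['position'],4),'F',np.round(o['ft_force'],1),'w',round(o['grip_width']*.0854,4),'t',o['clock'])
E
python3 - <<'E'
from h import *
go(.458,-.077,.13)
E
```

```text
shift [-0.4515 -0.5159  0.1013] turn [-9.000e-04  7.000e-04  1.326e+00] pos [0.2449 0.5747 0.2307] F [ 0.3 -0.2 -0.2] w 0.0854 t 0.15
```

```bash
python3 -m handwheel '[[[-0.05,-0.06,0.0,0,0,0.18,0.085],[-0.1,-0.11,0.0,0,0,0.36,0.085],[-0.14,-0.16,0.0,0,0,0.54,0.085],[-0.18,-0.205,0.0,0,0,0.72,0.07],[-0.22,-0.25,0.0,0,0,0.9,0.065],[-0.26,-0.295,0.0,0,0,1.08,0.065],[-0.3,-0.34,0.0,0,0,1.25,0.065],[-0.34,-0.385,0.0,0,0,1.326,0.065]]]' 40
python3 - <<'E'
from h import *
go(.458,-.077,.13)
E
```

```text
clock: 1.15
position: [0.4027, 0.0985, 0.2314]
ee_rot: [0.762, 0.648, 0.0, -0.0]
ft_force: [1.3, 0.1, -0.2]
grip_width: 0.763
shift [-0.1644  0.0828  0.1013] turn [ 0.0003 -0.0007 -0.0039] pos [0.4027 0.0985 0.2314] F [ 1.3  0.1 -0.2] w 0.0652 t 1.15
```

```bash
python3 -m handwheel '[[[-0.055,0.027,0.03,0,0,0,0.06],[-0.11,0.055,0.07,0,0,0,0.06],[-0.164,0.083,0.1,0,0,0,0.06],[-0.164,0.083,0.1,0,0,0,0.06],[-0.164,0.083,0.1,0,0,0,0.06]]]'
python3 - <<'E'
from h import *
go(.458,-.077,.03)
o=manip.get_obs(); im=manip.camera('wrist'); cv2.imwrite('pics/w1.png',im); print(proj('wrist',[.458,-.077,.024],o),o['position'])
E
```

```text
clock: 1.78
position: [0.458, -0.0759, 0.1305]
ee_rot: [0.762, 0.648, -0.001, -0.0]
ft_force: [-0.6, 0.4, 0.3]
grip_width: 0.704
shift [-0.001   0.0003  0.1005] turn [-0.0017  0.0012 -0.0031] pos [ 0.458  -0.0759  0.1305] F [-0.6  0.4  0.3] w 0.0601 t 1.775
[319.77254463 190.00947289] [ 0.45804194 -0.07586592  0.13049721]
```

View pics/w1.png

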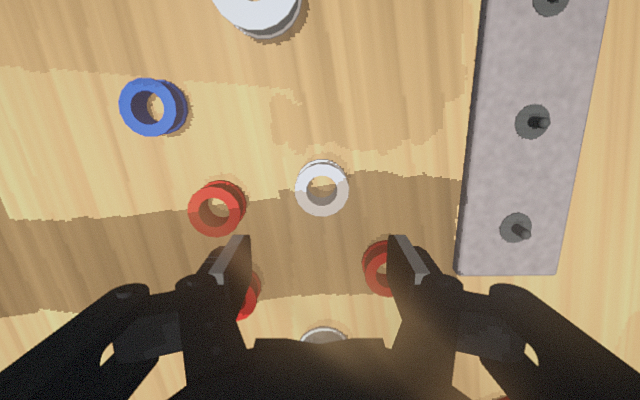

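The wrist view shows the white spool_a centred at (322,188), with the red rings clear of both fingers. The prediction was (320,190), so I'll go down. I'll also check the posts from this view (discs at about (516,228) and (532,122)).

```bash
python3 - <<'E'
from h import *
np.set_printoptions(precision=4,suppress=True)
o=manip.get_obs()
print(atz('wrist',516,228,.016,o),atz('wrist',532,121.5,.016,o),atz('wrist',322,188,.024,o))
E
python3 -m handwheel '[[[-0.001,0,0.05,0,0,0,0.06],[-0.001,0,0.09,0,0,0,0.06],[-0.001,0,0.113,0,0,0,0.06],[-0.001,0,0.123,0,0,0,0.06],[-0.001,0,0.126,0,0,0,0.06],[-0.001,0,0.126,0,0,0,0.06]]]'
```

```text
[ 0.6117 -0.1352  0.016 ] [ 0.6245 -0.0505  0.016 ] [ 0.4603 -0.0744  0.024 ]
clock: 2.58
position: [0.4591, -0.075, 0.0061]
ee_rot: [0.761, 0.649, 0.001, 0.0]
ft_force: [0.0, -0.3, -0.1]
grip_width: 0.699
```

```bash
python3 -m handwheel '[[[0,0,0.004,0,0,0,0.06],[0,0,0.004,0,0,0,0.04],[0,0,0.004,0,0,0,0.03],[0,0,0.004,0,0,0,0.03],[0,0,0.004,0,0,0,0.03],[0,0,0.004,0,0,0,0.03],[0,0,0.004,0,0,0,0.03]]]' 40
python3 - <<'E'
from h import *
go(.459,-.075,.12)
cv2.imwrite('pics/s2.png',manip.camera('side')); cv2.imwrite('pics/w2.png',manip.camera('wrist'))
E
```

```text
clock: 3.45
position: [0.4587, -0.0753, 0.0018]
ee_rot: [0.761, 0.649, 0.0, -0.0]
ft_force: [-2.3, 1.8, 4.9]
grip_width: 0.48
shift [ 0.0004  0.0003 -0.1182] turn [ 0.0003 -0.0005 -0.    ] pos [ 0.4587 -0.0753  0.0018] F [-2.3  1.8  4.9] w 0.041 t 3.45
```

View pics/w2.png

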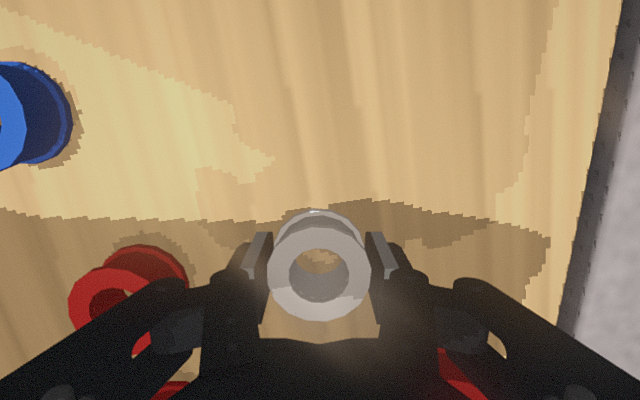

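spool_a is gripped, at 41 mm opening and ring centre about (319,271). I'll lift it and measure how it sits in the hand.

```bash
python3 -m handwheel '[[[0,0,-0.01,0,0,0,0.03],[0,0,-0.03,0,0,0,0.03],[0,0,-0.065,0,0,0,0.03],[0,0,-0.1,0,0,0,0.03],[0,0,-0.1,0,0,0,0.03]]]'
python3 - <<'E'
from h import *
o=manip.get_obs()
cv2.imwrite('pics/w3.png',manip.camera('wrist'))
z=o['position'][2]-.0018+.024
print(atz('wrist',319,271,z,o)-o['position'])
go(.6494,.1172,.102)
E
```

```text
clock: 4.18
position: [0.4602, -0.0755, 0.104]
ee_rot: [0.761, 0.649, 0.002, 0.001]
ft_force: [0.1, 0.1, -1.8]
grip_width: 0.483
[-0.00061381 -0.00016494  0.0222    ]
shift [0.22   0.1575 0.0012] turn [ 0.0025 -0.0015  0.    ] pos [ 0.4592 -0.0753  0.1025] F [-0.1  0.4 -0.1] w 0.0409 t 4.225
```

View pics/w3.png

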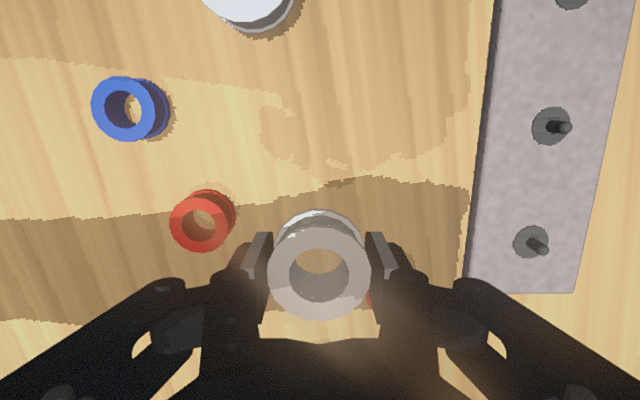

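The spool is held level and centred on the TCP to within 1 mm. Moving to post_4.

```bash
python3 -m handwheel '[[[0.03,0.022,0,0,0,0,0.03],[0.07,0.05,0,0,0,0,0.03],[0.115,0.082,0,0,0,0,0.03],[0.16,0.115,0,0,0,0,0.03],[0.2,0.143,0,0,0,0,0.03],[0.22,0.157,0,0,0,0,0.03],[0.22,0.157,0,0,0,0,0.03],[0.22,0.157,0,0,0,0,0.03]]]'
python3 - <<'E'
from h import *
o=manip.get_obs()
cv2.imwrite('pics/w4.png',manip.camera('wrist'));
crop(manip.camera('side'),260,100,460,250,4,'pics/s4.png')
go(.6494,.1172,.019)
E
```

```text
clock: 5.22
position: [0.6473, 0.1158, 0.1003]
ee_rot: [0.761, 0.649, -0.001, -0.0]
ft_force: [-0.4, 0.5, -0.5]
grip_width: 0.479
shift [0.0017 0.0017 0.082 ] turn [-0.0007  0.0005 -0.0016] pos [0.6475 0.1158 0.101 ] F [-0.1  0.4 -0.9] w 0.041 t 5.325
```

View pics/w4.png

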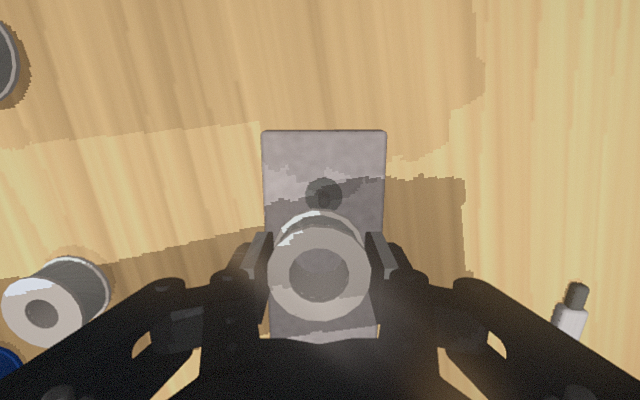

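View pics/s4.png

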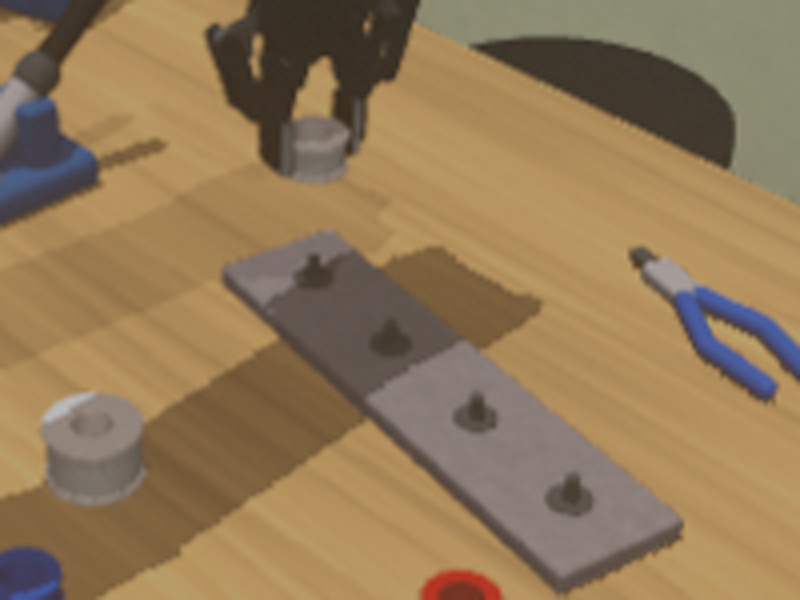

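The wrist view shows a foot disc at (323,194), well ahead of the spool. I'll check which post it is before going down.

Run:
```python
from h import *
o=manip.get_obs(); print(atz('wrist',323,194,.016,o), o['position'])
```

```text
[0.65020043 0.11712045 0.016     ] [0.64751067 0.11579087 0.1010475 ]
```

That point is post_4 at (0.650, 0.117), which agrees with my estimate. Going down.

```bash
python3 -m handwheel '[[[0.002,0.002,0.03,0,0,0,0.03],[0.002,0.002,0.055,0,0,0,0.03],[0.002,0.002,0.07,0,0,0,0.03],[0.002,0.002,0.079,0,0,0,0.03],[0.002,0.002,0.083,0,0,0,0.03],[0.002,0.002,0.083,0,0,0,0.03],[0.002,0.002,0.083,0,0,0,0.03]]]'
python3 - <<'E'
from h import *
cv2.imwrite('pics/w5.png',manip.camera('wrist'));
go(.650,.1172,.017)
E
```

```text
clock: 6.2
position: [0.6509, 0.1189, 0.019]
ee_rot: [0.761, 0.649, 0.001, 0.0]
ft_force: [0.3, -1.1, -0.4]
grip_width: 0.483
shift [-0.0018 -0.0006  0.0019] turn [ 0.0009 -0.0005  0.0001] pos [0.6508 0.1189 0.019 ] F [-0.3  0.5 -0.3] w 0.041 t 6.25
```

View pics/w5.png

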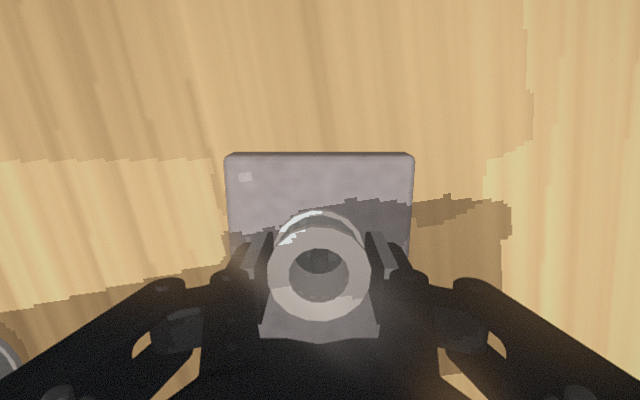

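The post shows inside the hole at (320,255). I'll lower the last bit, release and rise.

```bash
python3 -m handwheel '[[[-0.001,0,0.002,0,0,0,0.03],[-0.001,0,0.002,0,0,0,0.055],[-0.001,0,0.002,0,0,0,0.06],[-0.001,0,0.002,0,0,0,0.065],[-0.001,0,-0.01,0,0,0,0.065],[-0.001,0,-0.04,0,0,0,0.065],[-0.001,0,-0.08,0,0,0,0.065],[-0.001,0,-0.12,0,0,0,0.065]]]'
python3 - <<'E'
from h import *
go(.4355,-.236,.13)
cv2.imwrite('pics/w6.png',manip.camera('wrist'))
E
```

```text
clock: 7.25
position: [0.6503, 0.1177, 0.1404]
ee_rot: [0.761, 0.649, 0.0, 0.0]
ft_force: [0.6, -0.1, 0.9]
grip_width: 0.762
shift [-0.3831 -0.1564  0.0103] turn [ 0.0005 -0.0002 -0.0003] pos [0.6503 0.1177 0.1404] F [ 0.6 -0.1  0.9] w 0.0651 t 7.25
```

View pics/w6.png

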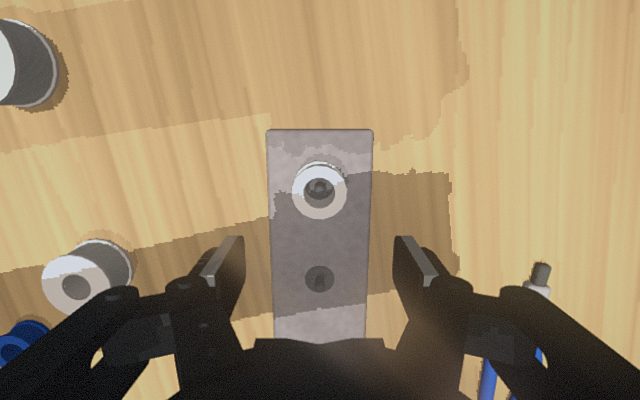

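spool_a is flat on post_4, with the post in its hole at (319,188). Next is spool_b.

```bash
python3 -m handwheel '[[[-0.05,-0.02,0,0,0,0,0.068],[-0.1,-0.041,0,0,0,0,0.068],[-0.155,-0.063,0,0,0,0,0.068],[-0.21,-0.086,0,0,0,0,0.068],[-0.265,-0.108,0,0,0,0,0.068],[-0.32,-0.131,0,0,0,0,0.068],[-0.37,-0.151,0.01,0,0,0,0.068],[-0.383,-0.156,0.01,0,0,0,0.068]]]'
python3 -m handwheel '[[[0,0,0,0,0,0,0.068],[0,0,0,0,0,0,0.068]]]'
python3 - <<'E'
from h import *
o=manip.get_obs(); im=manip.camera('wrist'); cv2.imwrite('pics/w7.png',im); print(proj('wrist',[.435,-.236,.03],o))
go(.435,-.236,.005)
E
```

```text
clock: 8.3
position: [0.4337, -0.2388, 0.1285]
ee_rot: [0.762, 0.647, 0.0, -0.0]
ft_force: [0.3, -0.5, 0.2]
grip_width: 0.793
clock: 8.55
position: [0.4371, -0.2345, 0.1286]
ee_rot: [0.76, 0.65, 0.0, 0.0]
ft_force: [-0.1, 0.0, 0.1]
grip_width: 0.794
[316.79650633 193.8777123 ]
shift [-0.0019 -0.0019  0.1234] turn [ 0.0003 -0.0003  0.0025] pos [ 0.4371 -0.2344  0.1284] F [ 0.3  0.4 -0.3] w 0.0679 t 8.6
```

View pics/w7.png

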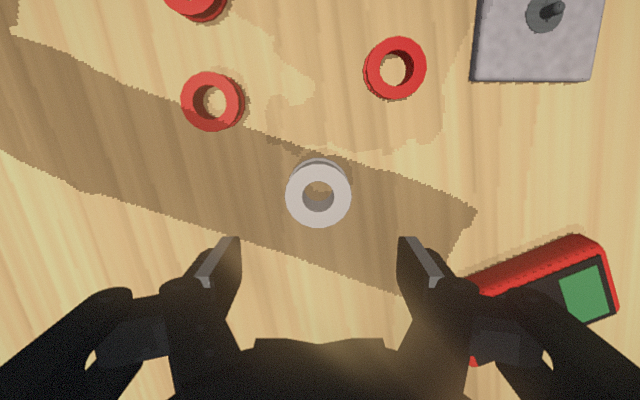

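spool_b is at (318,195) as predicted, and the fingers clear the multimeter. Going down to grip.

```bash
python3 -m handwheel '[[[-0.002,-0.001,0.05,0,0,0,0.068],[-0.002,-0.001,0.095,0,0,0,0.068],[-0.002,-0.001,0.115,0,0,0,0.068],[-0.002,-0.001,0.123,0,0,0,0.068],[-0.002,-0.001,0.124,0,0,0,0.068],[-0.002,-0.001,0.124,0,0,0,0.045],[-0.002,-0.001,0.124,0,0,0,0.038],[-0.002,-0.001,0.124,0,0,0,0.038]]]' 40
python3 -m handwheel '[[[0,0,0,0,0,0,0.038],[0,0,0,0,0,0,0.038],[0,0,0,0,0,0,0.038],[0,0,-0.015,0,0,0,0.038],[0,0,-0.05,0,0,0,0.038],[0,0,-0.1,0,0,0,0.038],[0,0,-0.1,0,0,0,0.038]]]'
python3 - <<'E'
from h import *
cv2.imwrite('pics/w8.png',manip.camera('wrist'))
go(.636,.0333,.105)
E
```

```text
clock: 9.6
position: [0.4355, -0.2377, 0.0055]
ee_rot: [0.761, 0.649, 0.001, 0.001]
ft_force: [-0.7, 1.2, 5.8]
grip_width: 0.563
clock: 10.48
position: [0.4369, -0.2388, 0.1084]
ee_rot: [0.761, 0.649, 0.003, 0.003]
ft_force: [-0.9, 0.7, -2.1]
grip_width: 0.563
shift [0.2993 0.155  0.0023] turn [ 0.0043 -0.0009 -0.    ] pos [ 0.4359 -0.2379  0.1064] F [-0.1  0.2 -1.9] w 0.0484 t 10.525
```

View pics/w8.png

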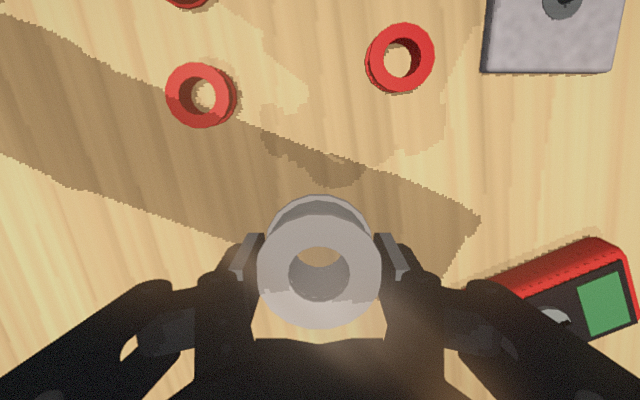

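spool_b is held and level. Carrying it to post_3.

```bash
python3 -m handwheel '[[[0.03,0.016,0,0,0,0,0.038],[0.08,0.042,0,0,0,0,0.038],[0.13,0.068,0,0,0,0,0.038],[0.18,0.094,0,0,0,0,0.038],[0.23,0.12,0,0,0,0,0.038],[0.275,0.142,0,0,0,0,0.038],[0.299,0.155,0,0,0,0,0.038],[0.299,0.155,0,0,0,0,0.038]]]'
python3 -m handwheel '[[[0,0,0,0,0,0,0.038],[0,0,0,0,0,0,0.038]]]'
python3 - <<'E'
from h import *
o=manip.get_obs()
cv2.imwrite('pics/w9.png',manip.camera('wrist'))
print('spool rel',atz('wrist',319,273,o['position'][2]+.0245,o)-o['position'], 'post pred px',proj('wrist',[.636,.0333,.016],o),proj('wrist',[.6494,.1172,.039],o))
go(.636,.0333,.022)
E
```

```text
clock: 11.52
position: [0.6347, 0.0357, 0.1027]
ee_rot: [0.76, 0.65, -0.001, -0.001]
ft_force: [0.2, -0.1, -1.2]
grip_width: 0.565
clock: 11.78
position: [0.6342, 0.0317, 0.1042]
ee_rot: [0.761, 0.648, -0.0, -0.0]
ft_force: [0.3, -0.1, -0.5]
grip_width: 0.566
spool rel [-0.00043569  0.0002373   0.0245    ] post pred px [321.66519467 192.70615511] [322.01197264  61.92460264]
shift [0.0016 0.0015 0.0823] turn [-0.0002  0.     -0.0017] pos [0.6343 0.032  0.1043] F [-0.3 -0.5 -1.6] w 0.0483 t 11.825
```

View pics/w9.png

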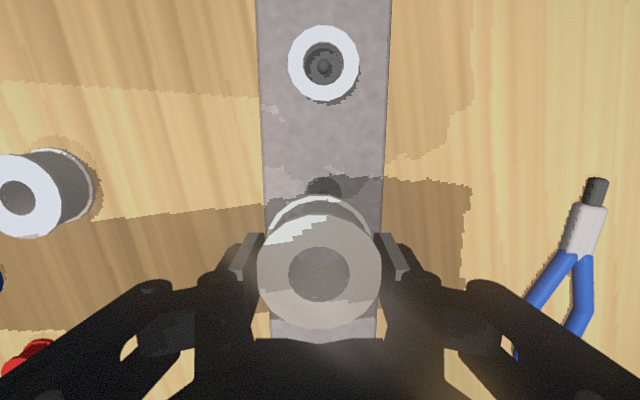

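The foot disc at (323,190) is where predicted, and spool_a still sits at (323,63). Placing spool_b.

```bash
python3 -m handwheel '[[[0.001,0.001,0.03,0,0,0,0.038],[0.001,0.001,0.055,0,0,0,0.038],[0.001,0.001,0.07,0,0,0,0.038],[0.001,0.001,0.079,0,0,0,0.038],[0.001,0.001,0.082,0,0,0,0.038],[0.001,0.001,0.083,0,0,0,0.038],[0.001,0.001,0.083,0,0,0,0.038]]]'
python3 - <<'E'
from h import *
cv2.imwrite('pics/w10.png',manip.camera('wrist'))
go(.636,.0333,.0205)
E
```

```text
clock: 12.7
position: [0.6363, 0.0341, 0.0219]
ee_rot: [0.761, 0.649, 0.0, 0.0]
ft_force: [0.6, 0.4, -0.6]
grip_width: 0.566
shift [-0.0008 -0.0002  0.0014] turn [ 0.0008 -0.0004  0.0001] pos [0.6363 0.0341 0.0219] F [-0.6 -0.8 -1.8] w 0.0485 t 12.75
```

View pics/w10.png

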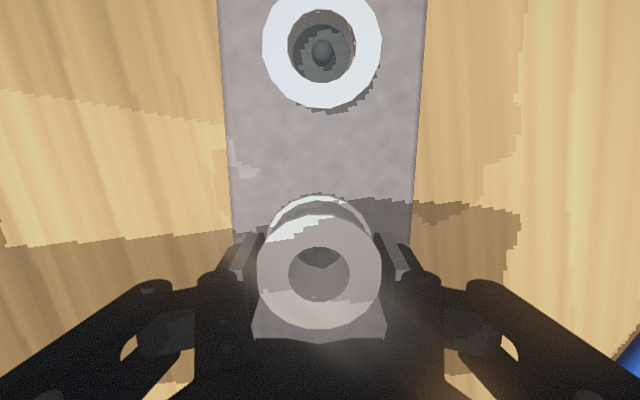

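The post shows in the hole at (320,257). Releasing.

```bash
python3 -m handwheel '[[[0,0,0.002,0,0,0,0.038],[0,0,0.002,0,0,0,0.06],[0,0,0.002,0,0,0,0.068],[0,0,0.002,0,0,0,0.07],[0,0,-0.01,0,0,0,0.07],[0,0,-0.04,0,0,0,0.07],[0,0,-0.08,0,0,0,0.07],[0,0,-0.12,0,0,0,0.07]]]'
python3 - <<'E'
from h import *
go(.4375,.0665,.14)
cv2.imwrite('pics/w11.png',manip.camera('wrist'))
E
```

```text
clock: 13.75
position: [0.6359, 0.0338, 0.1434]
ee_rot: [0.761, 0.649, 0.0, 0.0]
ft_force: [0.8, -0.3, 0.2]
grip_width: 0.822
shift [ 0.001  -0.2011  0.0033] turn [ 0.0005 -0.0001 -0.0003] pos [0.6359 0.0338 0.1434] F [ 0.8 -0.3  0.2] w 0.0702 t 13.75
```

View pics/w11.png

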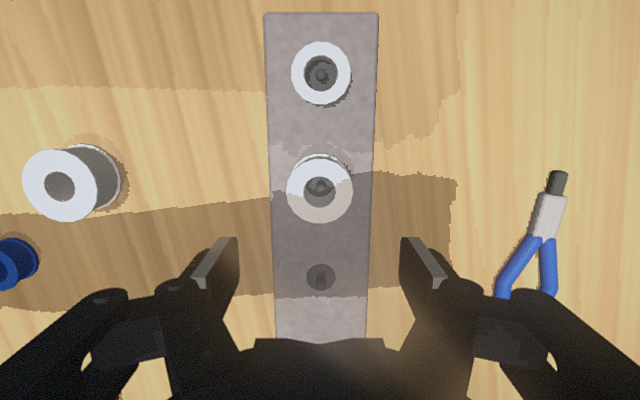

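spool_a and spool_b are both seated on their posts, at (321,73) and (320,187). Next is spool_c.

```bash
python3 -m handwheel '[[[0,-0.04,0,0,0,0,0.075],[0,-0.09,0,0,0,0,0.078],[0,-0.14,0,0,0,0,0.078],[0.001,-0.185,0,0,0,0,0.078],[0.001,-0.201,0,0,0,0,0.078],[0.001,-0.201,0,0,0,0,0.078],[0.001,-0.201,0,0,0,0,0.078]]]'
python3 - <<'E'
from h import *
o=manip.get_obs(); im=manip.camera('wrist'); cv2.imwrite('pics/w12.png',im); print(proj('wrist',[.4375,.0665,.036],o))
go(.4375,.0665,.009)
E
```

```text
clock: 14.68
position: [0.4385, 0.0665, 0.1418]
ee_rot: [0.761, 0.649, 0.001, 0.0]
ft_force: [0.7, 0.0, -0.7]
grip_width: 0.918
[317.87778346 189.23623749]
shift [ 0.     -0.0011  0.1326] turn [ 0.0008 -0.     -0.0009] pos [0.4385 0.0663 0.1416] F [ 1.  -0.6 -0.2] w 0.0779 t 14.725
```

View pics/w12.png

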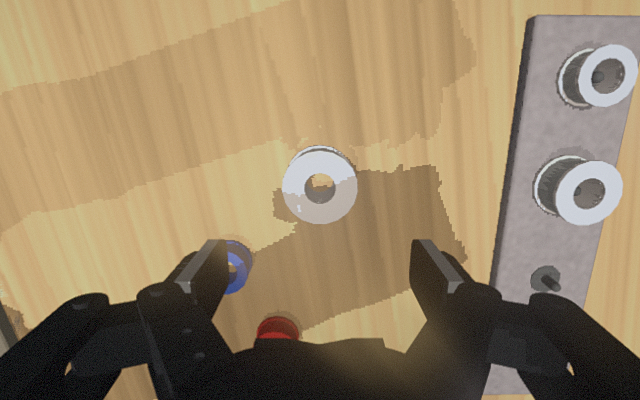

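spool_c is at (320,188) as expected. The blue decoy is clear of the descent path, by more than 20 mm in y.

```bash
python3 -m handwheel '[[[0,0,0.05,0,0,0,0.078],[0,0,0.1,0,0,0,0.078],[0,0,0.123,0,0,0,0.078],[0,0,0.131,0,0,0,0.078],[0,0,0.132,0,0,0,0.078],[0,0,0.132,0,0,0,0.055],[0,0,0.132,0,0,0,0.046],[0,0,0.132,0,0,0,0.046]]]' 40
python3 -m handwheel '[[[0,0,0,0,0,0,0.046],[0,0,0,0,0,0,0.046],[0,0,0,0,0,0,0.046],[0,0,-0.015,0,0,0,0.046],[0,0,-0.05,0,0,0,0.046],[0,0,-0.1,0,0,0,0.046],[0,0,-0.1,0,0,0,0.046]]]'
python3 - <<'E'
from h import *
cv2.imwrite('pics/w13.png',manip.camera('wrist'))
go(.6227,-.0506,.11)
E
```

```text
clock: 15.72
position: [0.4386, 0.0669, 0.0107]
ee_rot: [0.761, 0.649, 0.001, 0.0]
ft_force: [-1.7, -1.9, 8.9]
grip_width: 0.665
clock: 16.6
position: [0.44, 0.0673, 0.1134]
ee_rot: [0.761, 0.649, 0.004, 0.0]
ft_force: [0.9, -0.0, -2.5]
grip_width: 0.659
shift [-0.0874  0.2003  0.0017] turn [ 0.0031 -0.0037  0.0001] pos [0.4387 0.0672 0.1114] F [-0.2 -0.7 -3.2] w 0.0563 t 16.65
```

View pics/w13.png

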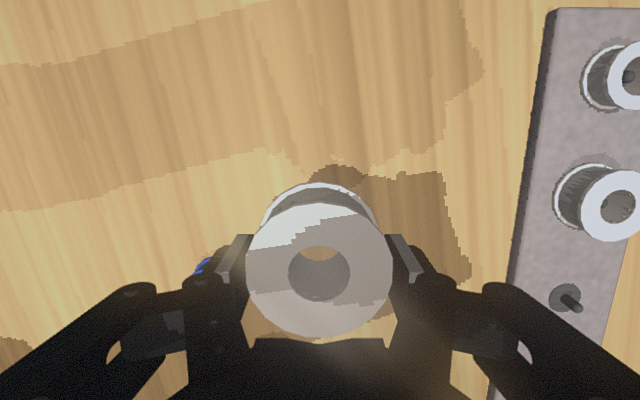

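spool_c is held. Carrying it to post_2.

```bash
python3 -m handwheel '[[[-0.012,0.028,0,0,0,0,0.046],[-0.03,0.07,0,0,0,0,0.046],[-0.05,0.115,0,0,0,0,0.046],[-0.07,0.16,0,0,0,0,0.046],[-0.082,0.188,0,0,0,0,0.046],[-0.087,0.2,0,0,0,0,0.046],[-0.087,0.2,0,0,0,0,0.046],[-0.087,0.2,0,0,0,0,0.046]]]'
python3 - <<'E'
from h import *
o=manip.get_obs()
cv2.imwrite('pics/w14.png',manip.camera('wrist'))
print('spool rel',atz('wrist',319,273,o['position'][2]+.0255,o)-o['position'], 'post pred px',proj('wrist',[.6227,-.0506,.016],o))
go(.6227,-.0506,.027)
E
```

```text
clock: 17.65
position: [0.6205, -0.0498, 0.1091]
ee_rot: [0.76, 0.649, -0.0, -0.001]
ft_force: [0.3, -0.0, -2.1]
grip_width: 0.663
spool rel [-0.00034322  0.00075025  0.0255    ] post pred px [322.70989961 194.13203782]
shift [-0.0007  0.0022  0.0822] turn [-0.0007 -0.0009  0.001 ] pos [ 0.6206 -0.0496  0.1092] F [-0.5  0.6 -1.8] w 0.0563 t 17.7
```

View pics/w14.png

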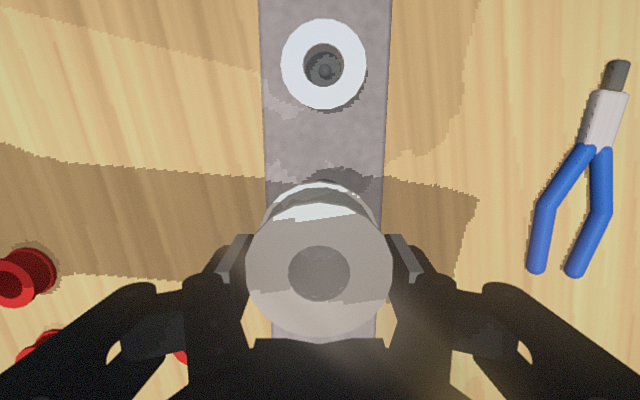

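The post_2 disc is mostly hidden, but its visible edge at about (323,178) fits the predicted (323,194). Going down.

```bash
python3 -m handwheel '[[[-0.001,0.001,0.03,0,0,0,0.046],[-0.001,0.001,0.055,0,0,0,0.046],[-0.001,0.001,0.07,0,0,0,0.046],[-0.001,0.001,0.079,0,0,0,0.046],[-0.001,0.001,0.082,0,0,0,0.046],[-0.001,0.001,0.083,0,0,0,0.046],[-0.001,0.001,0.083,0,0,0,0.046]]]'
python3 - <<'E'
from h import *
cv2.imwrite('pics/w15.png',manip.camera('wrist'))
go(.6227,-.0506,.0252)
E
```

```text
clock: 18.58
position: [0.6226, -0.0519, 0.0268]
ee_rot: [0.761, 0.649, 0.0, 0.0]
ft_force: [-0.8, -0.2, -2.4]
grip_width: 0.664
shift [ 0.0013 -0.0001  0.0016] turn [ 0.0008 -0.0002 -0.0001] pos [ 0.6226 -0.0519  0.0268] F [ 0.9  0.9 -1.9] w 0.057 t 18.625
```

View pics/w15.png

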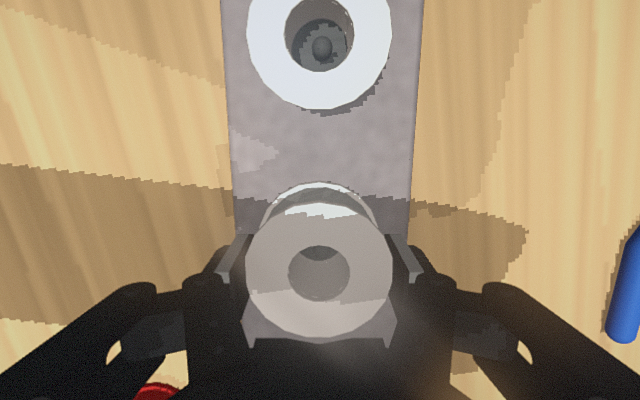

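The hole shows the dark post at (320,253), and the force is only the spool's weight. Releasing.

```bash
python3 -m handwheel '[[[0.001,0,0.002,0,0,0,0.046],[0.001,0,0.002,0,0,0,0.065],[0.001,0,0.002,0,0,0,0.076],[0.001,0,0.002,0,0,0,0.078],[0.001,0,-0.01,0,0,0,0.078],[0.001,0,-0.04,0,0,0,0.08],[0.001,0,-0.08,0,0,0,0.083],[0.001,0,-0.12,0,0,0,0.085]]]'
python3 - <<'E'
from h import *
go(.428,.246,.15)
cv2.imwrite('pics/w16.png',manip.camera('wrist'))
E
```

```text
clock: 19.62
position: [0.6223, -0.0511, 0.1483]
ee_rot: [0.761, 0.649, 0.0, 0.0]
ft_force: [0.1, 0.7, -0.2]
grip_width: 0.995
shift [ 0.2628 -0.2388 -0.0018] turn [ 0.0005 -0.0001 -0.0004] pos [ 0.6223 -0.0511  0.1483] F [ 0.1  0.7 -0.2] w 0.085 t 19.625
```

View pics/w16.png

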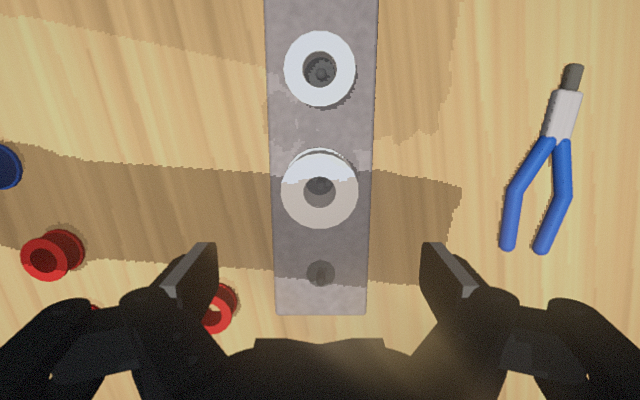

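spool_c is seated on post_2 at (320,190). Next is spool_d.

```bash
python3 -m handwheel '[[[0.02,-0.025,0,0,0,0,0.085],[0.06,-0.065,0,0,0,0,0.085],[0.1,-0.1,0,0,0,0,0.085],[0.14,-0.135,0,0,0,0,0.085],[0.18,-0.17,0,0,0,0,0.085],[0.22,-0.205,0,0,0,0,0.085],[0.255,-0.233,0,0,0,0,0.085],[0.263,-0.239,0,0,0,0,0.085]]]'
python3 -m handwheel '[[[0,0,0,0,0,0,0.085],[0,0,0,0,0,0,0.085]]]'
python3 - <<'E'
from h import *
o=manip.get_obs(); im=manip.camera('wrist'); cv2.imwrite('pics/w17.png',im); print(proj('wrist',[.428,.246,.042],o))
go(.428,.246,.014)
E
```

```text
clock: 20.68
position: [0.4262, 0.2492, 0.1469]
ee_rot: [0.759, 0.651, 0.0, -0.001]
ft_force: [0.4, -0.5, 0.0]
grip_width: 0.999
clock: 20.92
position: [0.4286, 0.245, 0.1465]
ee_rot: [0.761, 0.648, 0.0, 0.0]
ft_force: [-0.3, -0.4, -0.9]
grip_width: 0.997
[318.26423691 188.32646657]
shift [ 0.0009 -0.0008  0.1324] turn [ 0.0003  0.     -0.0026] pos [0.4286 0.245  0.1464] F [-0.3 -0.5 -0.5] w 0.0847 t 20.975
```

View pics/w17.png

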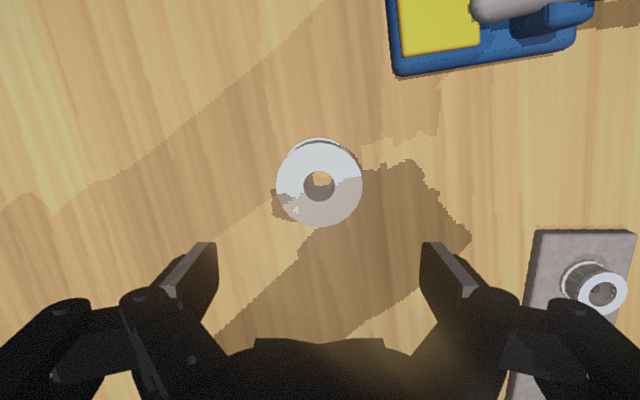

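spool_d is centred at (319,184), about 1 mm further along tool x than predicted. The stand is well clear.

```bash
python3 -m handwheel '[[[0.002,0,0.05,0,0,0,0.085],[0.002,0,0.1,0,0,0,0.085],[0.002,0,0.123,0,0,0,0.085],[0.002,0,0.131,0,0,0,0.085],[0.002,0,0.132,0,0,0,0.085],[0.002,0,0.132,0,0,0,0.065],[0.002,0,0.132,0,0,0,0.052],[0.002,0,0.132,0,0,0,0.052]]]' 45
python3 -m handwheel '[[[0,0,0,0,0,0,0.052],[0,0,0,0,0,0,0.052],[0,0,0,0,0,0,0.052],[0,0,-0.015,0,0,0,0.052],[0,0,-0.05,0,0,0,0.052],[0,0,-0.1,0,0,0,0.052],[0,0,-0.1,0,0,0,0.052]]]'
python3 - <<'E'
from h import *
cv2.imwrite('pics/w18.png',manip.camera('wrist'))
go(.6093,-.1345,.125)
E
```

```text
clock: 21.98
position: [0.4289, 0.2489, 0.0157]
ee_rot: [0.761, 0.649, 0.001, -0.0]
ft_force: [-0.6, -1.8, 6.8]
grip_width: 0.744
clock: 22.85
position: [0.4301, 0.2498, 0.1186]
ee_rot: [0.761, 0.649, 0.004, -0.001]
ft_force: [0.1, -0.8, -3.0]
grip_width: 0.742
shift [-0.3506  0.2385 -0.0095] turn [ 0.0018 -0.004   0.0001] pos [0.4289 0.2492 0.1165] F [-0.7 -0.  -2.8] w 0.0639 t 22.9
```

View pics/w18.png

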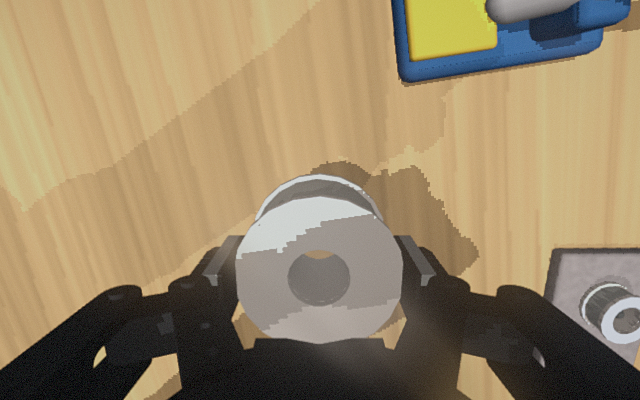

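spool_d is held. Carrying it to post_1, with its underside at about 0.11 m to clear everything placed.

```bash
python3 -m handwheel '[[[-0.025,0.017,-0.01,0,0,0,0.052],[-0.07,0.048,-0.01,0,0,0,0.052],[-0.12,0.082,-0.01,0,0,0,0.052],[-0.17,0.116,-0.01,0,0,0,0.052],[-0.22,0.15,-0.01,0,0,0,0.052],[-0.27,0.184,-0.01,0,0,0,0.052],[-0.315,0.214,-0.01,0,0,0,0.052],[-0.342,0.233,-0.01,0,0,0,0.052]]]'
python3 - <<'E'
from h import *
go(.6093,-.1345,.12)
E
```

```text
clock: 23.9
position: [0.6039, -0.1291, 0.1231]
ee_rot: [0.762, 0.648, -0.001, -0.0]
ft_force: [-0.0, 1.0, -2.7]
grip_width: 0.749
shift [-0.0044  0.0062  0.0031] turn [-0.0018  0.0014 -0.0027] pos [ 0.6039 -0.1291  0.1231] F [-0.   1.  -2.7] w 0.064 t 23.9
```

```bash
python3 -m handwheel '[[[-0.008,0.0055,0,0,0,0,0.052],[-0.008,0.0055,0,0,0,0,0.052],[-0.008,0.0055,0,0,0,0,0.052]]]'
python3 - <<'E'
from h import *
o=manip.get_obs()
cv2.imwrite('pics/w19.png',manip.camera('wrist'))
crop(manip.camera('side'),260,140,460,290,4,'pics/s19.png')
print('spool rel',atz('wrist',319,277,o['position'][2]+.0265,o)-o['position'], 'post pred px',proj('wrist',[.6093,-.1345,.016],o))
go(.6093,-.1345,.032)
E
```

```text
clock: 24.28
position: [0.6082, -0.133, 0.1239]
ee_rot: [0.76, 0.65, 0.0, -0.001]
ft_force: [0.1, 0.2, -2.5]
grip_width: 0.748
spool rel [-0.00052997 -0.00040404  0.0265    ] post pred px [321.14894002 190.08410275]
shift [-0.0013  0.0011  0.0922] turn [-0.0003 -0.0009  0.0019] pos [ 0.6085 -0.1331  0.1242] F [ 0.2 -0.3 -2.8] w 0.0634 t 24.375
```

View pics/w19.png

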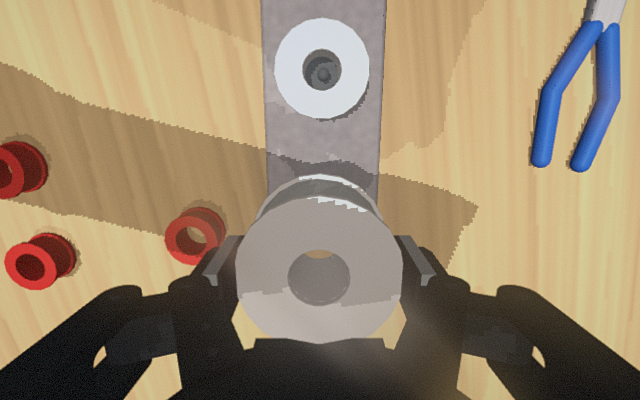

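View pics/s19.png

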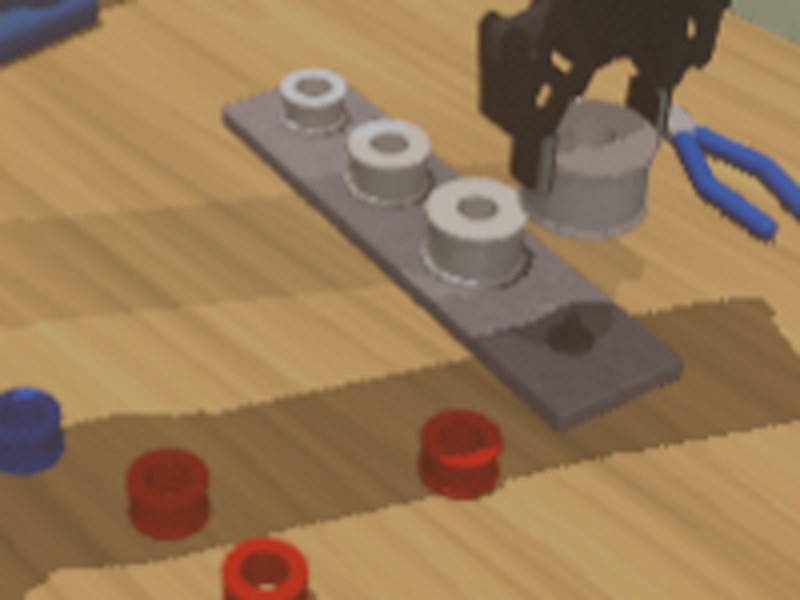

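All three placed spools stand flat in the side view. The nearest red decoy is about 35 mm from the open finger's path. Going down on post_1.

```bash
python3 -m handwheel '[[[-0.001,0.001,0.035,0,0,0,0.052],[-0.001,0.001,0.065,0,0,0,0.052],[-0.001,0.001,0.08,0,0,0,0.052],[-0.001,0.001,0.088,0,0,0,0.052],[-0.001,0.001,0.091,0,0,0,0.052],[-0.001,0.001,0.092,0,0,0,0.052],[-0.001,0.001,0.092,0,0,0,0.052]]]'
python3 - <<'E'
from h import *
cv2.imwrite('pics/w20.png',manip.camera('wrist'))
go(.6093,-.1345,.030)
E
```

```text
clock: 25.25
position: [0.6097, -0.136, 0.0329]
ee_rot: [0.761, 0.649, 0.0, 0.0]
ft_force: [0.6, 0.5, -2.6]
grip_width: 0.749
shift [ 0.0014 -0.0006  0.0028] turn [ 0.0008 -0.0002 -0.0001] pos [ 0.6097 -0.136   0.0328] F [ 0.1 -0.9 -2.9] w 0.0636 t 25.3
```

View pics/w20.png

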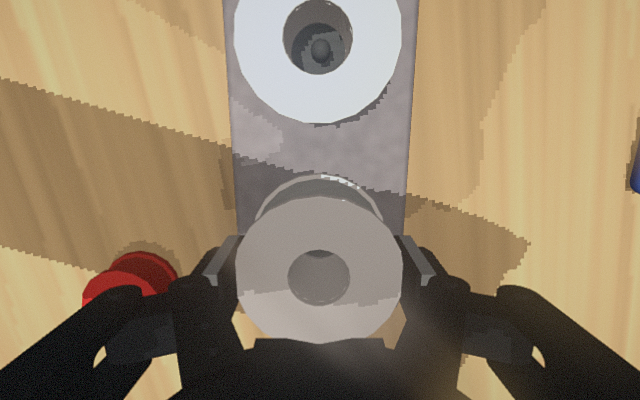

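```bash
python3 -m handwheel '[[[0.001,0,0.0015,0,0,0,0.052],[0.001,0,0.003,0,0,0,0.052],[0.001,0,0.003,0,0,0,0.07],[0.001,0,0.003,0,0,0,0.08],[0.001,0,0.003,0,0,0,0.082],[0.001,0,-0.01,0,0,0,0.082],[0.001,0,-0.04,0,0,0,0.082],[0.001,0,-0.08,0,0,0,0.082]]]'
python3 -m handwheel '[[[0,0,-0.06,0,0,0,0.082],[0,0,-0.12,0,0,0,0.082],[0,-0.06,-0.12,0,0,0,0.082],[0,-0.12,-0.12,0,0,0,0.082],[0,-0.16,-0.12,0,0,0,0.082],[0,-0.16,-0.12,0,0,0,0.082]]]'
python3 - <<'E'
from h import *
go(.6,0,.3)
crop(manip.camera('side'),230,120,450,285,3.6,'pics/s21.png')
crop(manip.camera('top'),240,110,420,220,4.4,'pics/t21.png')
E
```

```text
clock: 26.3
position: [0.6091, -0.1349, 0.1134]
ee_rot: [0.761, 0.649, -0.0, -0.0]
ft_force: [0.6, 1.0, 0.9]
grip_width: 0.962
clock: 27.05
position: [0.4496, -0.1096, 0.2334]
ee_rot: [0.761, 0.649, 0.004, -0.002]
ft_force: [1.2, 0.1, 1.2]
grip_width: 0.963
shift [ 0.1324  0.1314 -0.0653] turn [ 0.0021 -0.0076  0.0001] pos [ 0.4496 -0.1096  0.2334] F [1.2 0.1 1.2] w 0.0822 t 27.05
```

View pics/s21.png

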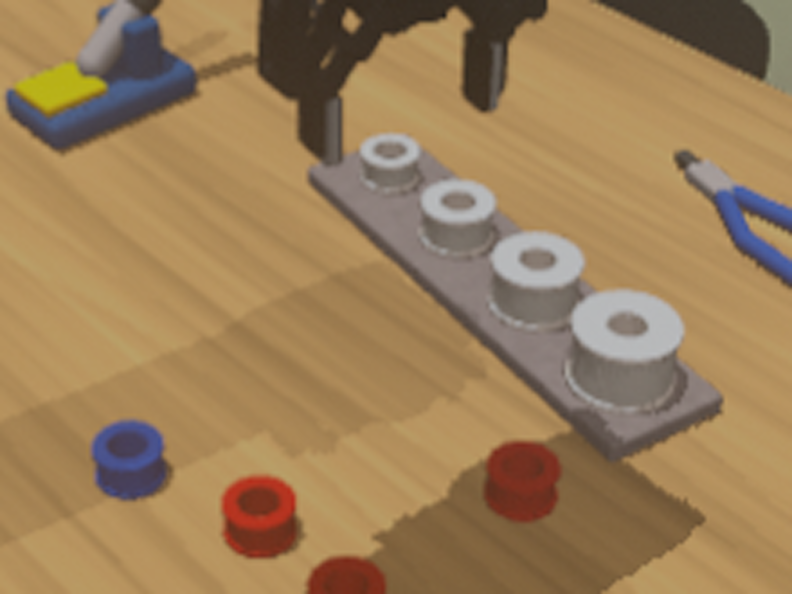

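View pics/t21.png

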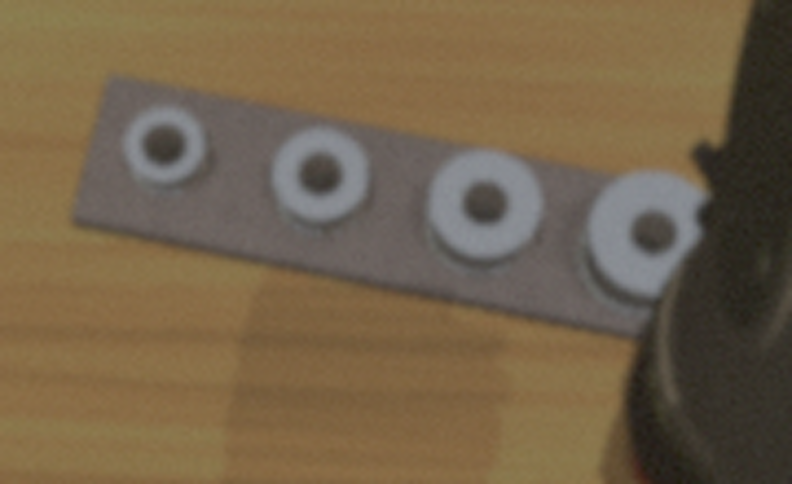

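All four look flat and in order. I'll check by number that the top faces sit at the seated height over their posts.

Run:
```python
from h import *
np.set_printoptions(precision=4,suppress=True)
o=manip.get_obs();print(o['ft_force'])
for n,s,t,z in [('a',(390,153),(165,146),.039),('b',(458,203),(321,175),.045),('c',(537,262),(486,206),.051),('d',(627,326),(651,233),.057)]:
    print(n,atz('side',(s[0]+.5)/3.6+229.5,(s[1]+.5)/3.6+119.5,z),atz('top',(t[0]+.5)/4.4+239.5,(t[1]+.5)/4.4+109.5,z))
```

```text
[ 1.1946 -0.1201  0.4771]
a [0.6434 0.1137 0.039 ] [0.6487 0.1155 0.039 ]
b [0.6304 0.0327 0.045 ] [0.6348 0.0333 0.045 ]
c [ 0.6165 -0.0519  0.051 ] [ 0.6204 -0.0516  0.051 ]
d [ 0.6048 -0.1354  0.057 ] [ 0.6084 -0.1345  0.057 ]
```

All four agree in the same way: within about 2 mm of the posts from the top camera, and a common 4–6 mm offset in x from the side camera. None stands out as raised. Handing in.

```bash
python3 -c "
from workcell import manip
print(manip.hand_in())"
```

```text
the job is handed in; nothing more can be done
None
```

I put the four spools on the rack and handed the job in at about 27 s of the 109 s allowed. `spool_a` is on `post_4`, nearest the iron stand, then `spool_b` on `post_3`, `spool_c` on `post_2` and `spool_d` on `post_1`.

- **Seating:** the last side view shows all four flat, and each top face is within about 2 mm of its post in the top view. The side view puts all four 4–6 mm lower in x. I took that as error in my hand-read pixels because it was the same for all four.
- **`spool_d`:** this was the least directly checked. I did not see the post inside its hole, and the arm hid part of it in the last top view. I judged it seated from its height and flatness.
- **Everything else:** the gripper was open and clear of everything, and the wrist force readings I saw stayed under 10 N. I did not touch the iron stand, the multimeter or the coloured decoys.

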